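# Close the humidifier's filter pot with its two-lug plug

## Task

Close the humidifier's round grey filter pot with the plug that fits its two-notched mouth, the one with two opposite lugs: lower it upright through the notches until it drops fully home. Then turn it clockwise (seen from above) by about 70 degrees, to the raised marks, so that the lugs lie under the lip, and let go. Leave the other two plugs where they stand.

Things in the scene. Friction and masses are not known exactly. Their poses are not given: they have to be found in the camera images.
- plug_grip (a point): Two-lug plug, upright, 0.2 kg: centre of its black T grip, a bar 50 mm long (x), 14 mm thick (y), 30 mm high; pinch it across y. Underside 45 mm below this point, z up. Then a stem of 16 mm diameter, a steel foot: disc 40 mm in diameter, 12 mm high, two lugs along +x and -x, 12 mm wide, 8 mm high, 84 mm over the tips. The three plugs swap places; only their feet differ.
- mouth (a point): Centre of the pot's mouth at lip top, 80 mm above the table, z up. Pot 115 mm wide. Lip 6 mm thick; hole 56 mm wide, two notches along +x and -x, 28 mm wide, reaching 51 mm out. Black floor 19 mm below lip top; plug home: its grip centre 26 mm above this point. Under the lip, 13 mm high, lugs turn clockwise from above (x to -y) to stops near 85 deg (other way 20). Raised dark marks at 70 deg.
- plug3: A plug that does not fit: the same grip, but three lugs at 120 degrees. Its origin is the centre of its underside. Leave it alone.
- plug0: A plug that does not fit: the same grip, but a plain round foot of 68 mm diameter without lugs. Its origin is the centre of its underside. Leave it alone.
Mind the look-alikes: they are no part of the job. What is shaped like the part that bears plug_grip but yellow is not meant.

How it is judged:
At the end, for the whole second after the job is handed in: The two-lug plug stands upright (within 7 degrees) on the floor of the pot's mouth (within 3.5 mm), its centre within 13 mm of the mouth's centre, its lugs under the lip, turned at least 50 degrees clockwise from the notches, released and at rest (horizontal distance between plug_grip and mouth below 0.013 m and z of plug_grip in the frame of mouth below 0.0295 m and angle between plug_grip's own z axis and vertical below 0.12 rad and angle between the x axis of plug_grip and the x axis of mouth, either way round above 0.87 rad and linear speed of plug below 0.02 m/s); the robot touches nothing.
It fails at once if the three-lug plug is shifted more than 30 mm or lifted (distance of plug3 from where it was at the start of the episode above 0.03 m).
It fails at once if the round lugless plug is shifted more than 30 mm or lifted (distance of plug0 from where it was at the start of the episode above 0.03 m).
It also fails if it takes over 38 s, if anything falls off the work surface, if the arm or the gripper's body presses on something with over 40 N, if the wrist force passes 120 N, or if a joint passes its speed limit or range.

## Robot

A 6-joint arm with a two-finger parallel gripper is mounted at the origin on the work surface. World frame = base frame: x ahead of the robot, y to its left, z up, the work surface at z = 0. Lengths are in m, angles in rad, forces in N, time in s.
With the tool pointing down it reaches from about 0.25 to 0.725 m from the base axis. Payload 9.7 kg.
Tool frame: the origin (TCP) lies between the finger pads; the fingertips stand 11 mm ahead of it and the grasp point (between the pads) lies 8 mm behind it; z points along the fingers, y is the line along which they close (so a half turn about z gives the same grasp; the last joint's range is limited). The gripper opens to 85 mm and grips with 20 to 120 N. Pads are 22 mm wide; open, the fingers measure 114 mm over their backs; the gripper's body (76 mm by 85 mm) begins 54 mm behind the grasp point. The pads swing forward as they close: fully open they stand 13 mm farther back than shut.
Start: joints at [1.187, 0.087, 0.176, 1.66, 0, 1.571], TCP at [0.206, 0.51, 0.242] pointing down, gripper open.
Joint ranges: [-3.13, 3.13], [-0.85, 1.81], [-1.15, 1.24], [-2.2, 2.28], [-1.44, 1.52], [-3.14, 3.14]. Speed limits (rad/s): [2.22, 2.22, 2.57, 3.14, 3.14, 3.14].

## Interface

Orientations are given as a unit quaternion [w, x, y, z].
In Python, from rig import arm gives the robot as it stands.
- The arm moves only by the shell command python3 -m inch 'ROWS' [FORCE]. ROWS is text: rows parted by semicolons, each of 7 numbers parted by spaces: the shift along the tool's x, y, z in mm, then the turn, a rotation vector about the tool's x, y, z in degrees, then the gripper command: -1 is fully open, 1 is shut, values between are in proportion. A call has 1 to 10 rows; each row shifts and turns the commanded pose from where the row before left it, along the tool's axes as they then stand; what a row does not reach is not made up. A row lasts 1/8 s, in which the tool goes at most 62.5 mm and 10.7 degrees, less where a joint would pass 70% of its speed; a pose out of reach is approached as far as the arm can. A call with a gripper value outside its range is refused whole. The fingers move at their own pace and stop on an object; FORCE is the grip in N (left out, the last holds). Time passes only in rows, so rows that do not move let the fingers close. It gives the time, the measured TCP pose, the force, the opening and the grip force at its end, in the units of the state.
- arm.observe(): the state, without advancing time (a new reading comes with each control period).
- arm.get_image(name): name is "scene" or "top"; returns a dict with "image" (400x640x3 uint8, red, green, blue), "range_z" (400x640 float32, m along the optical axis (not along the pixel's ray), 0 where there is no reading), "K" (3x3 intrinsics, pixels), "k1" (the pictures are not rectified: a ray, as slopes to the right and down, at radius r is drawn at 1 + k1 r^2 times it, then the intrinsics apply), "position" and "orientation" of the camera in the world. Camera axes: x right, y down, z forward; pixel columns grow to the right and rows downward; lengths in m; the calibration is good to about 2 mm. A picture is of the moment at which its call begins.
- arm.sign_off(): hands the job in; it is judged then, once.
The state is a dict: "clock": time; "joint_pos": joint angles; "joint_vel": joint speeds; "joint_torque": joint torques, N m; "position": TCP position; "orientation": TCP orientation; "contact_force": force on the tool from outside, world axes, zero at the start; "ft_torque": the same for the moment, N m; "finger_gap": finger opening in m; "grip_force": force on a finger pad.
Only numpy, scipy, OpenCV 4.12 (cv2) and the standard library are available. Lean on these libraries where they do the work, as an engineer would, in place of code of your own. Each camera call takes 0.05 s, during which the arm holds its last target. There are 200 camera calls.

## Working session

There is one attempt and no reset: what is moved stays moved. The work goes in short steps, Python scripts to look and compute and a shell command to move; the robot and the scene stay as the last step left them, time stands still between calls to the robot, and variables do not carry over. Pictures are saved under pics/ and viewed, at most 10 in all, crops included, and the job is handed in when it is done.

```bash
mkdir -p pics; cat > h.py <<'E'
import numpy as np, cv2, pickle
from scipy.spatial.transform import Rotation as R
from rig import arm
def grab(n):
    d=arm.get_image(n); pickle.dump(d,open(f'{n}.pkl','wb')); return d
def load(n): return pickle.load(open(f'{n}.pkl','rb'))
def world(d,us,vs,z=None):
    """pixels->world by range, or intersect with height z"""
    K=np.array(d['K']); k=d['k1']; q=np.array(d['orientation']); Rm=R.from_quat(q[[1,2,3,0]]).as_matrix()
    us=np.atleast_1d(us).astype(float); vs=np.atleast_1d(vs).astype(float)
    x=(us-K[0,2])/K[0,0]; y=(vs-K[1,2])/K[1,1]; a,b=x.copy(),y.copy()
    for _ in range(20):
        s=1+k*(a*a+b*b); a,b=x/s,y/s
    ray=np.stack([a,b,np.ones_like(a)],-1)@Rm.T; p=np.array(d['position'])
    t=(z-p[2])/ray[:,2] if z is not None else d['range_z'][vs.round().astype(int),us.round().astype(int)]
    return p+ray*np.asarray(t)[:,None]
E
python3 - <<'E'
from h import *
for n in('scene','top'):
    d=grab(n); cv2.imwrite(f'pics/{n}1.png',d['image'][...,::-1]); print(n,d['position'],d['orientation'],d['K'],d['k1'])
s=arm.observe();print(s['clock'],s['position'],s['orientation'],s['finger_gap'])
E
```

```text
scene [0.89363151 0.27218018 0.70739284] [-0.17047973  0.48587271  0.81281012 -0.27240426] [[368.59504541   0.         316.91898631]
 [  0.         368.59504541 198.25494227]
 [  0.           0.           1.        ]] 0.0011388010087462258
top [0.36987737 0.05179449 0.79878095] [-0.04534     0.71353992 -0.69624351  0.06363988] [[371.58066372   0.         315.78208516]
 [  0.         371.58066372 194.4332068 ]
 [  0.           0.           1.        ]] 0.01621160520207085
0.1 [0.20587113 0.50982941 0.24166834] [-1.12432661e-04  1.90727983e-01  9.81642761e-01 -5.60344995e-04] 0.08571294601721748
```

View pics/scene1.png

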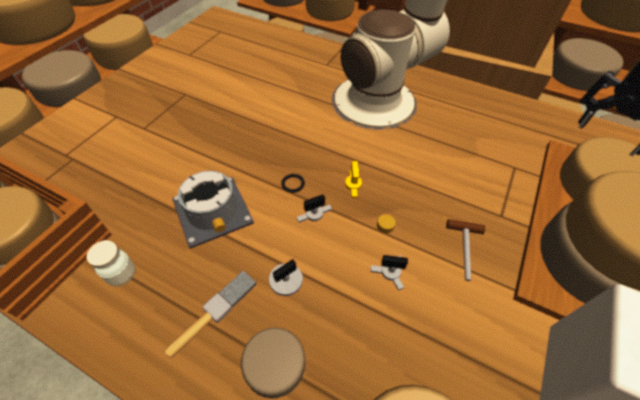

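View pics/top1.png

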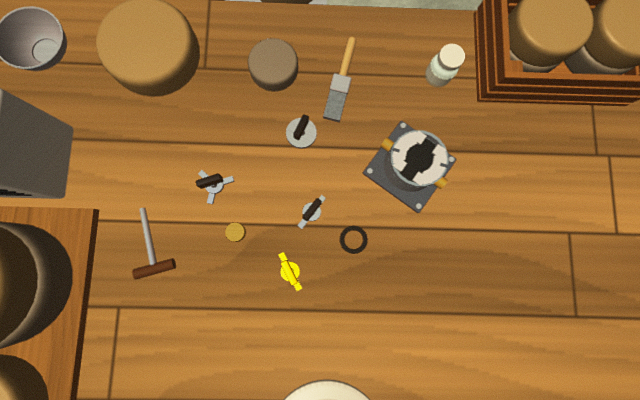

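Top view: there are four plugs. (312,210) has two opposite lugs and a steel foot, (212,183) has three lugs, (301,130) is round, and (290,271) is yellow. The one meant is (312,210). The pot's mouth is near (420,158). I'll confirm in one enlarged crop.

```bash
python3 - <<'E'
from h import *
d=load('top'); im=d['image'][...,::-1]
a=cv2.resize(im[180:240,280:340],(390,390),interpolation=cv2.INTER_CUBIC)
b=cv2.resize(im[115:201,377:463],(390,390),interpolation=cv2.INTER_CUBIC)
for k in range(0,60,10): cv2.line(a,(int(k*6.5),0),(int(k*6.5),8),(0,0,255),1);cv2.line(a,(0,int(k*6.5)),(8,int(k*6.5)),(0,0,255),1)
for k in range(0,86,10): cv2.line(b,(int(k*390/86),0),(int(k*390/86),8),(0,0,255),1);cv2.line(b,(0,int(k*390/86)),(8,int(k*390/86)),(0,0,255),1)
cv2.imwrite('pics/crop1.png',np.hstack([a,np.zeros((390,10,3),np.uint8),b]))
# heights
for (u,v) in [(312,209),(420,158),(440,150),(405,165)]: print((u,v),world(d,[u],[v]).round(4))
def cloud(u0,u1,v0,v1):
    U,V=np.meshgrid(np.arange(u0,u1),np.arange(v0,v1));U=U.ravel();V=V.ravel();return U,V,world(d,U,V)
U,V,P=cloud(290,335,185,235)
m=(P[:,2]>.05)&(P[:,2]<.075); p=P[m]; print('grip top',m.sum(),p.mean(0),np.median(p[:,2]))
r=cv2.minAreaRect(p[:,:2].astype(np.float32)*1000);print(r)
U,V,P=cloud(377,463,115,215)
m=(P[:,2]>.072)&(P[:,2]<.09);p=P[m]; print('lip',m.sum(),np.median(p[:,2]))
print(cv2.minEnclosingCircle(p[:,:2].astype(np.float32)*1000))
E
```

```text
(312, 209) [[0.4553 0.0408 0.0601]]
(420, 158) [[ 0.5662 -0.1784  0.0614]]
(440, 150) [[ 0.579  -0.2134  0.0799]]
(405, 165) [[ 0.5503 -0.1469  0.0627]]
grip top 177 [0.4555159  0.04210185 0.0595403 ] 0.05972118351335631
((456.158203125, 41.94135284423828), (14.185357093811035, 49.64966583251953), 53.3239860534668)
lip 1700 0.07986062973832653
((562.1353759765625, -171.3188018798828), 59.038719177246094)
```

View pics/crop1.png

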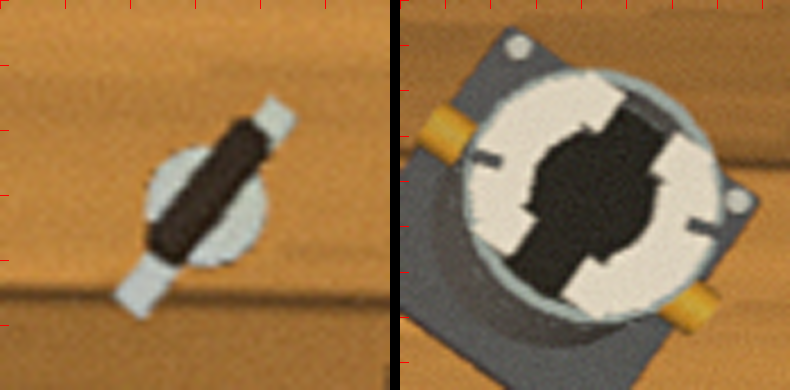

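The crop confirms it: the left plug has two opposite steel lugs, with its lug axis running from (130,300) to (280,110). The right side shows the mouth with notches at about (642,110) and (540,270), and dark marks at (485,158) and (703,228).

```bash
python3 - <<'E'
from h import *
d=load('top')
U,V=np.meshgrid(np.arange(377,463,.25),np.arange(115,215,.25));U=U.ravel();V=V.ravel()
Q=world(d,U,V,.08)
dark=cv2.resize(d['image'],None,fx=1,fy=1).astype(np.float32).mean(2)
g=cv2.remap(dark,U.astype(np.float32).reshape(1,-1)[:, :],V.astype(np.float32).reshape(1,-1),cv2.INTER_LINEAR) if False else dark[V.round().astype(int).clip(0,399),U.round().astype(int)]
c=np.array([.5621,-.1713])
for it in range(6):
    r=np.linalg.norm(Q[:,:2]-c,axis=1)
    m=(r<.052)&(g<130)
    # drop marks: keep largest comp via r<.03 or near axis
    q=Q[m,:2]; 
    w,v=np.linalg.eigh(np.cov((q-c).T)); ax=v[:,1]; ax*=np.sign(ax[0])
    perp=np.abs((q-c)@np.array([-ax[1],ax[0]])); k=perp<.03
    q=q[k]; w,v=np.linalg.eigh(np.cov((q-c).T)); ax=v[:,1]; ax*=np.sign(ax[0])
    n=np.array([-ax[1],ax[0]])
    s=(q-q.mean(0)); 
    if it<5: pass
print('hole mean',q.mean(0),'angle',np.degrees(np.arctan2(ax[1],ax[0])))
a=(q-c)@ax;b=(q-c)@n;print('extent',np.percentile(a,[.3,99.7]),np.percentile(b,[.5,99.5]))
o=np.abs(a)>.032;print('notch width',np.percentile(b[o],[2,98]), 'hole perp',np.percentile(b[np.abs(a)<.015],[1,99]))
# white lip ring centre: ellipse of white outline
P=world(d,U,V); w=(P[:,2]>.076)&(P[:,2]<.084); h=cv2.convexHull((Q[w,:2]*1000).astype(np.float32)); print('outer',cv2.fitEllipse(h))
# scene check
d=grab('scene')
U,V=np.meshgrid(np.arange(160,260),np.arange(160,250));P=world(d,U.ravel(),V.ravel());w=(P[:,2]>.076)&(P[:,2]<.084)
print('scene outer',cv2.fitEllipse(cv2.convexHull((P[w,:2]*1000).astype(np.float32))))
U,V=np.meshgrid(np.arange(295,335),np.arange(190,225));P=world(d,U.ravel(),V.ravel());w=(P[:,2]>.05)&(P[:,2]<.07)
print('scene grip',cv2.minAreaRect(P[w,:2].astype(np.float32)*1000),P[w,2].max())
E
```

```text
hole mean [ 0.56176892 -0.17057163] angle -35.074004130888305
extent [-0.05100832  0.05089848] [-0.02594217  0.02667525]
notch width [-0.01430662  0.01590223] hole perp [-0.0261343   0.02688648]
outer ((561.8806762695312, -170.40313720703125), (117.51335906982422, 119.73259735107422), 20.159072875976562)
scene outer ((563.7464599609375, -170.98248291015625), (114.66490173339844, 117.11050415039062), 150.6947479248047)
scene grip ((457.3407897949219, 40.613304138183594), (16.400150299072266, 49.09324645996094), 54.42865753173828) 0.06314218931513205
```

```bash
python3 -m inch '-40.7 -34 0 0 0 0 -1;-40.7 -34 0 0 0 0 -1;-40.7 -34 0 0 0 0 -1;-40.7 -34 0 0 0 0 -1;-40.7 -34 0 0 0 0 -1;-40.7 -34 0 0 0 0 -1;-40.7 -34 0 0 0 0 -1;-40.7 -34 0 0 0 0 -1;-40.7 -34 0 0 0 7.2 -1;-30 -40 40 0 0 7.3 -1'
cat > st.py <<'E'
import sys
from h import *
s=arm.observe();q=np.array(s['orientation']);M=R.from_quat(q[[1,2,3,0]]).as_matrix()
print(s['clock'],np.round(s['position'],4),'yaw y',np.degrees(np.arctan2(M[1,1],M[0,1])).round(2),'tilt',M[2].round(3),'gap',s['finger_gap'],s['grip_force'],'F',np.round(s['contact_force'],1),'j6',s['joint_pos'][5])
t=np.array([float(a) for a in sys.argv[1:4]]); print('tool delta mm',((t-s['position'])@M*1000).round(1))
E
python3 st.py .4565 .0415 .042
```

```text
clock: 1.4
position: [0.4395, 0.0391, 0.2045]
orientation: [0.002, 0.315, 0.949, 0.001]
contact_force: [1.1, 0.3, -0.1]
finger_gap: 0.0854
grip_force: 0.0
1.4 [0.4395 0.0391 0.2045] yaw y 53.26 tilt [-0.003  0.003 -1.   ] gap 0.08539214278534872 0.0 F [ 1.1  0.3 -0.1] j6 0.7300167172555826
tool delta mm [-11.7  11.6 162.6]
```

```bash
python3 -m inch '-6 6 40 0 0 0 -1;-6 6 40 0 0 0 -1;0 0 0 0 0 0 -1;0 0 0 0 0 0 -1'; python3 st.py .4565 .0415 .042
python3 - <<'E'
from h import *
d=grab('top'); im=d['image'][...,::-1][150:270,240:400]; cv2.imwrite('pics/t2.png',cv2.resize(im,(800,600),interpolation=cv2.INTER_CUBIC))
E
```

```text
clock: 1.9
position: [0.4545, 0.0434, 0.1247]
orientation: [0.0, 0.313, 0.95, 0.0]
contact_force: [0.3, 0.1, 0.1]
finger_gap: 0.0855
grip_force: 0.0
1.9 [0.4545 0.0434 0.1247] yaw y 53.53 tilt [-0.001  0.001 -1.   ] gap 0.0854713945079264 0.0 F [0.3 0.1 0.1] j6 0.7317094527521375
tool delta mm [-2.6 -0.4 82.7]
```

View pics/t2.png

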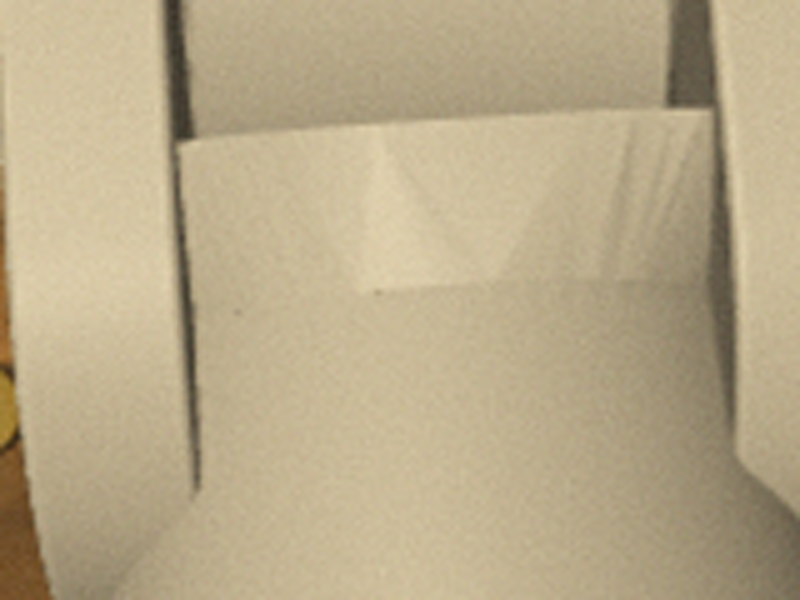

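The arm hides the plug from the top camera in this view. The pose is good, so I'll go down and grip.

```bash
python3 -m inch '-1.3 0 42 0 0 0 -1;-1.3 0 30 0 0 0 -1;0 0 11 0 0 0 -1;0 0 0 0 0 0 -1;0 0 0 0 0 0 1;0 0 0 0 0 0 1;0 0 0 0 0 0 1;0 0 0 0 0 0 1;0 0 0 0 0 0 1' 60; python3 st.py .4565 .0415 .042
```

```text
clock: 3.08
position: [0.4564, 0.0415, 0.0406]
orientation: [0.0, 0.313, 0.95, -0.0]
contact_force: [-2.6, -1.6, 4.1]
finger_gap: 0.0129
grip_force: 59.0
3.075 [0.4564 0.0415 0.0406] yaw y 53.5 tilt [-0. -0. -1.] gap 0.012868233586641428 58.97218644618988 F [-2.6 -1.6  4.1] j6 0.7279286306916224
tool delta mm [-0.1  0.  -1.4]
```

```bash
python3 -m inch '0 0 -40 0 0 0 1;0 0 -50 0 0 0 1;0 0 -30 0 0 0 1;0 0 0 0 0 0 1'; python3 st.py .5625 -.1707 .161
python3 - <<'E'
from h import *
d=grab('scene'); im=d['image'][...,::-1][80:230,230:430]; cv2.imwrite('pics/s2.png',cv2.resize(im,(800,600),interpolation=cv2.INTER_CUBIC))
E
```

```text
clock: 3.58
position: [0.4574, 0.0418, 0.162]
orientation: [0.002, 0.313, 0.95, 0.001]
contact_force: [-0.3, 0.2, -3.2]
finger_gap: 0.013
grip_force: 59.3
3.575 [0.4574 0.0418 0.162 ] yaw y 53.51 tilt [-0.002  0.002 -1.   ] gap 0.013048234984807642 59.2712938785553 F [-0.3  0.2 -3.2] j6 0.7279156799428134
tool delta mm [-210.8 -108.4    1.3]
```

View pics/s2.png

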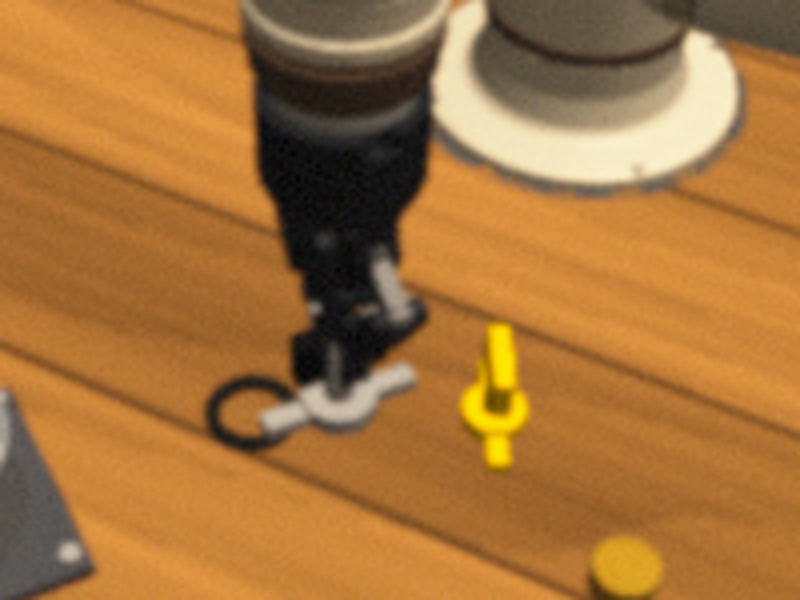

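The plug hangs upright, with its lug tips at about (268,422) and (408,375) in the crop.

```bash
python3 - <<'E'
from h import *
d=load('scene'); p=world(d,[297,332],[185.5,173.75],.12);print(p,p.mean(0)); e=p[1]-p[0];print(np.degrees(np.arctan2(e[1],e[0])),np.linalg.norm(e))
E
python3 -m inch '-35 -18 0 0 0 0 1;-35 -18 0 0 0 0 1;-35 -18 0 0 0 0 1;-35 -18 0 0 0 0 1;-35 -18 0 0 0 0 1;-35.5 -18.2 0 0 0 -1.5 1;0 0 0 0 0 0 1;0 0 0 0 0 0 1'; python3 st.py .5625 -.1707 .161
```

```text
[[0.48289709 0.01536826 0.12      ]
 [0.41950655 0.06433151 0.12      ]] [0.45120182 0.03984988 0.12      ]
142.31727965678874 0.08009844292782609
clock: 4.62
position: [0.5605, -0.1702, 0.1583]
orientation: [-0.002, 0.301, 0.954, 0.0]
contact_force: [0.1, -0.3, -1.5]
finger_gap: 0.0128
grip_force: 59.1
4.625 [ 0.5605 -0.1702  0.1583] yaw y 54.98 tilt [ 0.003 -0.001 -1.   ] gap 0.012849353535632317 59.148084819316864 F [ 0.1 -0.3 -1.5] j6 0.31634916772305216
tool delta mm [-1.9  0.7 -2.8]
```

```bash
python3 -m inch '-1.9 .7 10 0 0 0 1;0 0 0 0 0 0 1'; python3 st.py .5625 -.1707 .161
python3 - <<'E'
from h import *
d=grab('scene'); im=d['image'][...,::-1][125:245,140:300]; cv2.imwrite('pics/s3.png',cv2.resize(im,(800,600),interpolation=cv2.INTER_CUBIC))
E
```

```text
clock: 4.88
position: [0.5627, -0.1702, 0.1489]
orientation: [-0.001, 0.3, 0.954, 0.0]
contact_force: [0.1, 0.5, -2.7]
finger_gap: 0.0133
grip_force: 59.1
4.875 [ 0.5627 -0.1702  0.1489] yaw y 55.06 tilt [ 0.002 -0.    -1.   ] gap 0.01329492217351477 59.095264077186584 F [ 0.1  0.5 -2.7] j6 0.31615300545497027
tool delta mm [ -0.1  -0.6 -12.1]
```

View pics/s3.png

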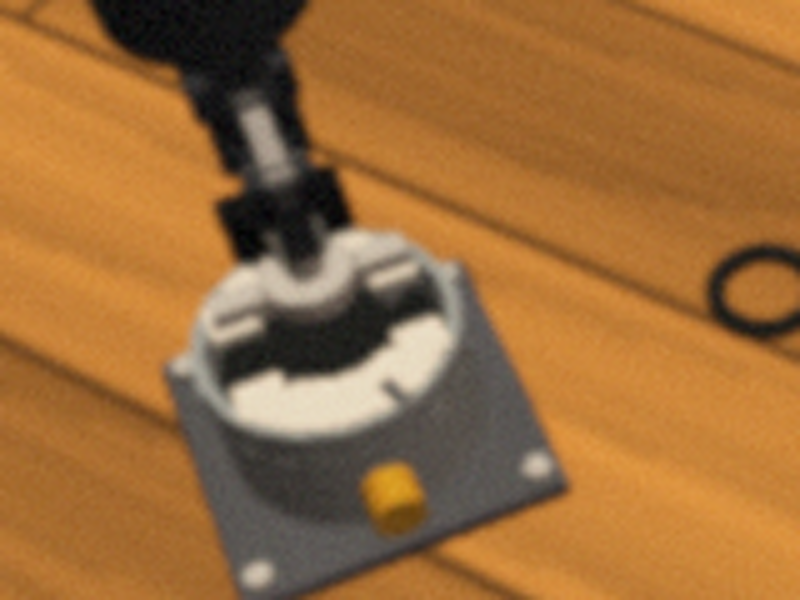

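```bash
python3 - <<'E'
from h import *
d=load('scene')
f=lambda x,y,z:print((x,y),world(d,[140+x/5],[125+y/5],z).round(4))
f(308,275,.12); f(308,304,.108);f(212,332,.114);f(418,276,.114)
U,V=np.meshgrid(np.arange(175,232),np.arange(165,200));U=U.ravel();V=V.ravel();P=world(d,U,V)
m=(P[:,2]>.109)&(P[:,2]<.121)&(d['image'][V,U].mean(1)>110);q=P[m];print(m.sum(),q.mean(0))
r=cv2.minAreaRect(q[:,:2].astype(np.float32)*1000);print(r)
E
```

```text
(308, 275) [[ 0.5649 -0.1658  0.12  ]]
(308, 304) [[ 0.5707 -0.1647  0.108 ]]
(212, 332) [[ 0.6044 -0.1852  0.114 ]]
(418, 276) [[ 0.5399 -0.1296  0.114 ]]
221 [ 0.56597491 -0.16817064  0.11708774]
((566.0559692382812, -166.94529724121094), (30.524770736694336, 83.13230895996094), 49.13117980957031)
```

```bash
python3 -m inch '0 0 12 0 0 0 1;0 0 10 0 0 0 1;0 0 8 0 0 0 1;0 0 6 0 0 0 1;0 0 5 0 0 0 1;0 0 3 0 0 0 1;0 0 0 0 0 0 1'; python3 st.py .5622 -.1705 .1016
```

```text
clock: 5.8
position: [0.5632, -0.171, 0.1061]
orientation: [-0.0, 0.301, 0.954, 0.0]
contact_force: [-0.1, -0.3, -2.7]
finger_gap: 0.013
grip_force: 59.2
5.8 [ 0.5632 -0.171   0.1061] yaw y 55.01 tilt [ 0. -0. -1.] gap 0.012969896983969534 59.17218804359436 F [-0.1 -0.3 -2.7] j6 0.3159411716783105
tool delta mm [ 1.1 -0.2  4.5]
```

```bash
python3 -m inch '1 0 2 0 0 0 1;0 0 1.5 0 0 0 1;0 0 0.7 0 0 0 1;0 0 0 0 0 0 1'; python3 st.py .5622 -.1705 .1016;python3 -m inch '0 0 1 0 0 0 1;0 0 0 0 0 0 1'
```

```text
clock: 6.3
position: [0.5624, -0.1704, 0.102]
orientation: [-0.0, 0.301, 0.954, 0.0]
contact_force: [0.5, -0.1, -1.7]
finger_gap: 0.0129
grip_force: 59.2
6.3 [ 0.5624 -0.1704  0.102 ] yaw y 55.01 tilt [ 0. -0. -1.] gap 0.012875779143139183 59.17283982038498 F [ 0.5 -0.1 -1.7] j6 0.3164750820425838
tool delta mm [ 0.1 -0.2  0.4]
clock: 6.55
position: [0.5625, -0.1705, 0.1016]
orientation: [0.0, 0.301, 0.954, -0.0]
contact_force: [-1.8, -0.7, 2.5]
finger_gap: 0.0131
grip_force: 59.7
```

It's on the floor at the expected height. Turning clockwise now.

```bash
python3 -m inch '0 0 -.3 0 0 7 1;0 0 0 0 0 9 1;0 0 0 0 0 9 1;0 0 0 0 0 9 1;0 0 0 0 0 9 1;0 0 0 0 0 9 1;0 0 0 0 0 9 1;0 0 0 0 0 9 1;0 0 0 0 0 0 1;0 0 0 0 0 0 1'; python3 st.py .5622 -.1705 .1016
```

```text
clock: 7.8
position: [0.5627, -0.1705, 0.1016]
orientation: [0.0, 0.792, 0.61, 0.0]
contact_force: [1.1, 0.1, 0.4]
finger_gap: 0.0132
grip_force: 59.5
7.8 [ 0.5627 -0.1705  0.1016] yaw y -14.8 tilt [-0.     0.001 -1.   ] gap 0.013235296478309186 59.54602807760239 F [1.1 0.1 0.4] j6 1.5347931426823616
tool delta mm [-0.1 -0.5 -0. ]
```

Turned 70° without resistance. Next: release, retreat straight up, then move aside to look.

```bash
python3 -m inch '0 0 0 0 0 0 0.3;0 0 0 0 0 0 -0.2;0 0 0 0 0 0 -0.2;0 0 0 0 0 0 -0.2;0 0 -15 0 0 0 -0.2;0 0 -35 0 0 0 -0.2;0 0 -50 0 0 0 -0.2;0 0 -50 0 0 0 -0.2;0 0 0 0 0 0 -0.2'; python3 st.py .40 -.17 .25
```

```text
clock: 8.93
position: [0.5636, -0.1708, 0.2571]
orientation: [0.003, 0.793, 0.609, 0.002]
contact_force: [0.4, 0.1, 0.2]
finger_gap: 0.0512
grip_force: 0.0
8.925 [ 0.5636 -0.1708  0.2571] yaw y -14.98 tilt [-0.     0.008 -1.   ] gap 0.05123556604982775 0.0 F [0.4 0.1 0.2] j6 1.5381302478154206
tool delta mm [ -41.6 -158.3    5.9]
```

```bash
python3 -m inch '-10 -40 0 0 0 0 -0.2;-10 -40 0 0 0 0 -0.2;-10 -40 0 0 0 0 -0.2;-10 -40 0 0 0 0 -0.2;0 0 0 0 0 0 -0.2;0 0 0 0 0 0 -0.2'
python3 - <<'E'
from h import *
d=grab('top'); a=d['image'][...,::-1][115:205,370:470]
s=grab('scene'); b=s['image'][...,::-1][155:245,160:260]
cv2.imwrite('pics/f.png',np.hstack([cv2.resize(x,(400,360),interpolation=cv2.INTER_CUBIC) for x in(a,b)]))
for n,D,(u0,u1,v0,v1) in(('top',d,(385,455,125,190)),('scene',s,(175,240,155,215))):
    U,V=np.meshgrid(np.arange(u0,u1),np.arange(v0,v1));P=world(D,U.ravel(),V.ravel());m=(P[:,2]>.113)&(P[:,2]<.13);p=P[m]
    if m.sum()>20: print(n,m.sum(),np.median(p[:,2]),cv2.minAreaRect(p[:,:2].astype(np.float32)*1000))
E
```

```text
clock: 9.68
position: [0.3978, -0.1677, 0.2515]
orientation: [0.0, 0.793, 0.609, 0.0]
contact_force: [0.0, -0.9, -0.7]
finger_gap: 0.0514
grip_force: 0.0
top 217 0.12046071121401747 ((560.4974365234375, -170.53262329101562), (51.67988204956055, 14.486997604370117), 76.33174896240234)
scene 150 0.12063879687690193 ((562.58251953125, -170.8031005859375), (50.20683670043945, 14.428014755249023), 75.08021545410156)
```

View pics/f.png

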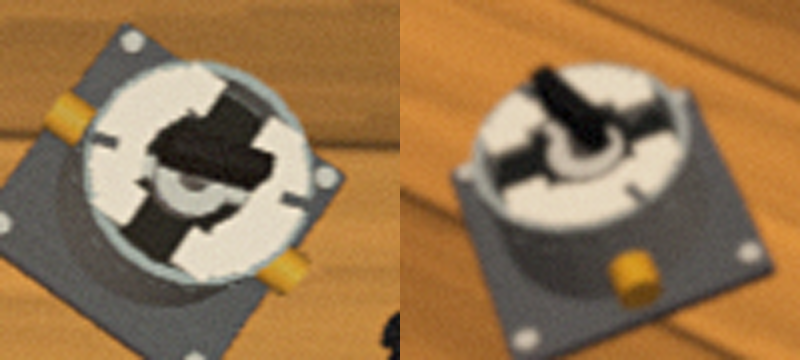

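The plug stands upright in the mouth, with its black bar in the left crop centred near (215,155) and pointing at the dark marks. Its grip top is at 0.1205 m (home is 0.121), the centre is within 2 mm, and it is turned 70° from the notches.

```bash
python3 -c "
from rig import arm
print(arm.sign_off())"
```

```text
the job is handed in; nothing more can be done
None
```

The two-lug plug is fully home in the pot, turned about 70° clockwise to the marks and released; I didn't touch the other two plugs, and I handed the job in at about 10 s (no verdict came back).

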